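# Open the inclined sample canister

### The arm

A 6-joint arm with a two-finger parallel gripper is mounted at the origin on the work surface. World frame = base frame: x ahead of the robot, y to its left, z up, the work surface at z = 0. Lengths are in m, angles in rad, forces in N, time in s.
With the tool pointing down it reaches from about 0.325 to 1 m from the base axis. Payload 5.1 kg.
Tool frame: the origin (TCP) lies between the finger pads; the fingertips stand env.finger_overhang ahead of it and the grasp point (between the pads) lies 2 mm behind it (env.finger_overhang is the distance from the TCP to the fingertips, in m); y points along the fingers, z is the direction in which the jaws open and shut, and the axes are right-handed (so a half turn about y gives the same grasp; the last joint's range is limited). The gripper opens to 85 mm and grips with 20 to 120 N. Pads are 22 mm wide; open, the fingers measure 114 mm over their backs; the gripper's body (76 mm by 85 mm) begins 54 mm behind the grasp point. The pads swing forward as they close: fully open they stand 13 mm farther back than shut.
Start: joints at [-1.236, 0.124, 1.65, -0, 1.367, -0.083], TCP at [0.264, -0.594, 0.248] pointing down, gripper open.
Joint ranges: [-2.61, 2.61], [-1.02, 2.33], [0.03, 2.71], [-1.35, 4.49], [0.32, 2.68], [-2.91, 2.91]. Speed limits (rad/s): [2.57, 2.57, 3.14, 3.14, 3.14, 3.14].

### API

Orientations are given as a rotation vector (axis times angle).
In Python, from plant import env gives the robot as it stands.
- The arm moves only by the shell command python3 -m pendant 'ROWS'. ROWS is JSON, a list of rows, each a list of 3 entries, a list of its own where there are three numbers: the finger opening in m, from 0 to 0.0854, then the shift along the world's x, y, z in m, then the turn about the world's z in rad. In form: [[claw, [dx, dy, dz], twist], ...]. A call has 1 to 10 rows; each row shifts and turns the commanded pose from where the row before left it; what a row does not reach is not made up. A row lasts 1/8 s, in which the tool goes at most 62.5 mm and 10.7 degrees, less where a joint would pass 70% of its speed; a pose out of reach is approached as far as the arm can. A call with a gripper value outside its range is refused whole. The fingers move at their own pace and stop on an object; the grip force is fixed at half the most. Time passes only in rows, so rows that do not move let the fingers close. It gives the time, the measured TCP pose, the force and the opening at its end, in the units of the state.
- env.get_state(): the state, without advancing time (a new reading comes with each control period).
- env.get_image(name): name is "side" or "top"; returns (picture, depth): 420x560x3 uint8, red, green, blue; 420x560 float32, m along the optical axis (not along the pixel's ray), 0 where there is no reading.
- env.camera_info(name): a dict with "vfov" (degrees; the focal length in pixels is half the picture's height over the tangent of half this angle, whatever the lens; pixels are square), "cx", "cy" (the principal point, pixels), "xyz" and "rotation" of the camera in the world. Camera axes: x right, y up, looking along -z (the intrinsics and any distortion apply to the point x, -y, -z); pixel columns grow to the right and rows downward; lengths in m; the calibration is good to about 2 mm. A picture is of the moment at which its call begins. camera_info takes no time and is no camera call.
- env.finish_job(): hands the job in, once; it reports no verdict.
The state is a dict: "t": time; "joints": joint angles; "qvel": joint speeds; "effort": joint torques, N m; "tool_pos": TCP position; "ee_rot": TCP orientation; "contact_force": force on the tool from outside, world axes, zero at the start; "moment": the same for the moment, N m; "width": finger opening in m.
Only numpy, scipy, OpenCV 4.12 (cv2) and the standard library are available. Lean on these libraries where they do the work, as an engineer would, in place of code of your own. Each camera call takes 0.05 s, during which the arm holds its last target.

### The job

Open the sample canister on its inclined stand: turn the bayonet lid anticlockwise (seen from above the lid) until its two lugs stand in the slots, and lift it off along the canister's leaning axis. Then set the lid down flat in the blue tray, handle upwards, without dropping it, let go, and leave the bottle, the jar and the spatula where they are.

Things in the scene. Friction and masses are not known exactly. Their poses are not given: they have to be found in the camera images.
- canister: White round canister, 100 mm diameter, 120 mm long, aluminium flange (126 mm diameter) round its mouth, held in a grey stand (170 x 150 mm foot); nothing of it moves. Origin: centre of its underside; z runs along its axis towards the mouth and leans 30 degrees from vertical, roughly towards the robot. The two slots lie at its own +x and -x.
- canister_mouth (a point): Centre of the mouth (80 mm wide inside), 120 mm along the canister's z from its origin, in the plane of the flange's top; same axes as the canister. Two dark hooked rims on the flange hold the lid's lugs down: their roofs lie 9 to 14 mm above the flange and reach in to 48.5 mm from the axis. Each rim's clockwise end is closed.
- slot (a point): Middle of the slot at the canister's +x, 53 mm from its axis, on the flange; the other slot is opposite. Here the rims leave a gap where a lug can come out, with 3 to 4 mm (about 0.07 rad) of room to either side of the lug. Just beyond each slot (anticlockwise) a red block stops the lugs.
- lid: Loose lid, 0.18 to 0.35 kg: aluminium disc, 92 mm diameter, 8 mm thick; below it a black spigot (77 mm diameter, 8 mm deep) in the mouth, 1.5 mm play. Two orange lugs, 16 mm wide, 7 mm thick, reach to 57 mm from the axis along the lid's +x and -x. Origin: on the axis, disc underside, which lies on the flange; z out of its top. Starts closed, 0.5 to 1.1 rad clockwise of the slots.
- lid_grip (a point): Middle of the orange grip bar on the lid, on the lid's axis 30 mm above its origin; same axes as the lid. The bar is 70 mm long along the lid's x (the line of the lugs), 14 mm wide along y, and stands from 8 to 44 mm above the lid's origin. The lid turns with sliding friction only; turn it anticlockwise about its z until its x lies along the canister's x.
- tray: Blue open tray, fixed, 200 x 200 mm outside, 30 mm high, walls and floor 5 mm thick. Origin: centre of its underside, z up. A lid lying flat in it rests on its spigot, with the lid's origin 13 mm above the tray's origin.
- bottle: Amber bottle, 64 mm diameter, 150 mm tall, loose bystander. Origin: centre of its underside.
- jar: Glass jar with black cap, 68 mm diameter, 85 mm tall, loose bystander. Origin: centre of its underside.
- spatula: Spatula, 160 mm long, lying flat between the stand and the tray, loose bystander. Lies along its x.
Not all that is in view belongs to the job. Leave any green or purple look-alike of the lid alone.

How it is judged:
On the way, in this order (a step that is already met when the one before it is completed fails the run):
1. the lid is turned until its lugs stand in the slots (within 0.12 rad), still seated on the canister (angle between the x axis of lid and the x axis of canister, either way round below 0.12 rad and z of lid in the frame of canister_mouth below 0.012 m and distance between lid and canister_mouth below 0.015 m).
2. the lid is lifted free, at least 30 mm out along the canister's axis (z of lid in the frame of canister_mouth above 0.03 m), for 0.1 s.
3. the lid is set down in the tray, right way up, while the fingers still hold it (not dropped) (contact force between lid and tray above 0.2 N and contact force between the fingers and lid above 0.2 N and angle between lid's own z axis and vertical below 0.5 rad).
At the end, for the whole second after the job is handed in: The lid lies flat inside the blue tray, handle upwards (tilt under 0.08 rad, origin less than 18 mm above the tray's origin and within 70 mm of the tray's centre along each of its sides), released and at rest (x of lid in the frame of tray between -0.07 and 0.07 m and y of lid in the frame of tray between -0.07 and 0.07 m and z of lid in the frame of tray below 0.018 m and angle between lid's own z axis and vertical below 0.08 rad and linear speed of lid below 0.02 m/s and angular speed of lid below 0.1 rad/s); the robot touches nothing.
It fails at once if the bottle is moved more than 30 mm (distance of bottle from where it was at the start of the episode above 0.03 m).
It fails at once if the jar is moved more than 30 mm (distance of jar from where it was at the start of the episode above 0.03 m).
It fails at once if the spatula is moved more than 30 mm (distance of spatula from where it was at the start of the episode above 0.03 m).
It also fails if it takes over 48 s, if anything falls off the work surface, if the arm or the gripper's body presses on something with over 40 N, if the wrist force passes 120 N, or if a joint passes its speed limit or range.

## Working session

There is one attempt and no reset: what is moved stays moved. The work goes in short steps, Python scripts to look and compute and a shell command to move; the robot and the scene stay as the last step left them, time stands still between calls to the robot, and variables do not carry over. Pictures are saved under pics/ and viewed, and the job is handed in when it is done.

```bash
ls; mkdir -p pics
python3 - <<'E'
from plant import env
import cv2,json,numpy as np
print(env.get_state()); print(env.finger_overhang)
for n in("side","top"):
    print(n,env.camera_info(n))
    p,d=env.get_image(n)
    cv2.imwrite(f"pics/{n}0.png",cv2.cvtColor(p,cv2.COLOR_RGB2BGR)); np.savez(f"pics/{n}0.npz",p=p,d=d)
E
```

```text
pics
{'t': 0.0, 'joints': array([-1.23560944e+00,  1.24483839e-01,  1.65166816e+00, -1.85057257e-05,
        1.36750508e+00, -8.26128232e-02]), 'qvel': array([ 0.00019003, -0.00051445,  0.00040369,  0.00072172,  0.00053992,
        0.00124573]), 'effort': array([-2.26196871e-04, -4.23613572e+01, -3.65451765e+01, -9.10961035e-05,
        6.98365504e-03,  1.08482934e-05]), 'tool_pos': array([ 0.26350938, -0.59356146,  0.2470702 ]), 'ee_rot': array([-0.42239964,  1.99324975, -1.9890859 ]), 'contact_force': array([-0.08702364, -0.71863929, -0.42845472]), 'moment': array([ 0.01303048, -0.03630347, -0.01937056]), 'width': 0.08496210491368943}
0.017
side {'vfov': 48.56742718446301, 'cx': 279.26682481872433, 'cy': 203.68866741295804, 'xyz': array([0.52846662, 0.95898206, 0.77571773]), 'rotation': array([ 0.06216801, -1.52051547, -2.6750536 ])}
top {'vfov': 44.39541348245216, 'cx': 281.7384639084639, 'cy': 215.71734218632974, 'xyz': array([ 0.29829736, -0.07949307,  1.44955057]), 'rotation': array([ 0.18849357, -0.19292243, -1.60861997])}
```

View pics/top0.png

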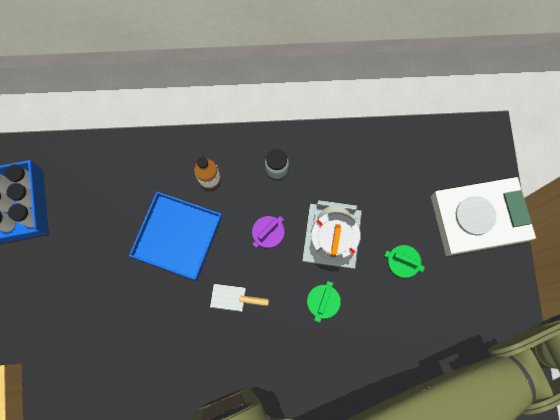

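View pics/side0.png

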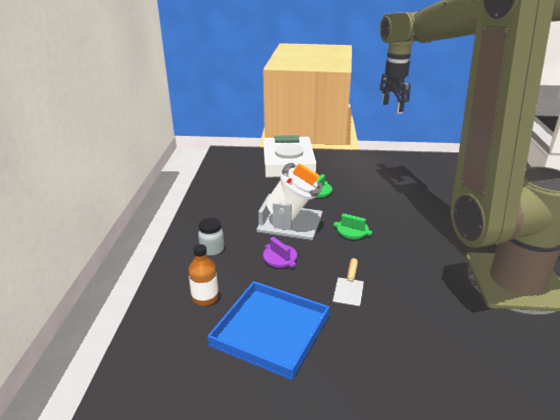

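```bash
cat > h.py <<'E'
import numpy as np,cv2
from plant import env
from scipy.spatial.transform import Rotation as R
def cam(n):
    c=env.camera_info(n); f=210/np.tan(np.radians(c["vfov"])/2); return c,f,R.from_rotvec(c["rotation"]).as_matrix()
def unproj(n,u,v,d):
    c,f,M=cam(n); u,v,d=map(np.asarray,(u,v,d))
    p=np.stack([(u-c["cx"])/f*d,-(v-c["cy"])/f*d,-d],-1); return p@M.T+c["xyz"]
def proj(n,P):
    c,f,M=cam(n); q=(np.atleast_2d(P)-c["xyz"])@M; return np.stack([c["cx"]+f*q[:,0]/-q[:,2], c["cy"]-f*q[:,1]/-q[:,2]],-1)
def snap(n,tag):
    p,d=env.get_image(n); np.savez(f"pics/{n}{tag}.npz",p=p,d=d); return p,d
def load(n,tag):
    z=np.load(f"pics/{n}{tag}.npz"); return z["p"],z["d"]
def crop(p,u0,v0,u1,v1,s,fn):
    im=cv2.resize(cv2.cvtColor(p[v0:v1,u0:u1],cv2.COLOR_RGB2BGR),None,fx=s,fy=s,interpolation=cv2.INTER_CUBIC); cv2.imwrite(fn,im)
E
python3 - <<'E'
from h import *
p,d=load("top","0"); crop(p,295,190,375,280,6,"pics/ct0.png")
p2,d2=load("side","0"); crop(p2,245,150,345,245,6,"pics/cs0.png")
print(env.camera_info("top").keys())
# table check
for u,v in[(240,200),(280,340),(420,200),(100,150)]: print(unproj("top",u,v,d[v,u]))
for u,v in[(240,240),(400,250),(180,380)]: print(unproj("side",u,v,d2[v,u]))
E
```

```text
dict_keys(['vfov', 'cx', 'cy', 'xyz', 'rotation'])
[ 0.70830625  0.02788496 -0.0013859 ]
[ 0.30509541 -0.07101768  0.00033709]
[ 6.83323700e-01 -4.97486170e-01 -1.72331457e-04]
[ 0.8844695   0.44419915 -0.00338683]
[ 0.72681548 -0.12721835  0.00079407]
[ 0.27408694 -0.11499206 -0.00214863]
[ 0.77534601  0.35782425 -0.00091868]
```

View pics/ct0.png

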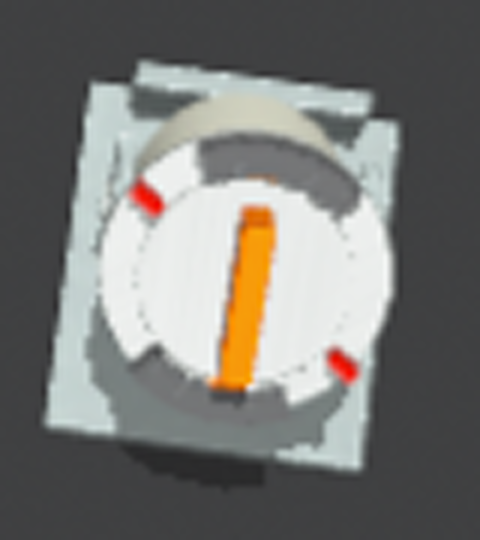

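View pics/cs0.png

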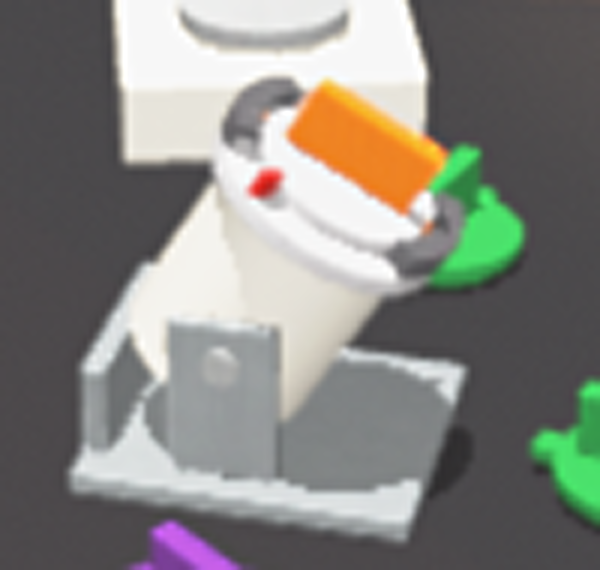

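```bash
cat > fit.py <<'E'
from h import *
def clouds(tag,box={"top":(300,195,370,275),"side":(270,160,325,210)}):
    out={}
    for n,(a,b,c,e) in box.items():
        p,d=load(n,tag); hsv=cv2.cvtColor(p,cv2.COLOR_RGB2HSV).astype(int)
        vv,uu=np.mgrid[b:e,a:c]; uu=uu.ravel(); vv=vv.ravel()
        P=unproj(n,uu,vv,d[vv,uu]); H=hsv[vv,uu]
        out[n]=(P,H,uu,vv)
    return out
if __name__=="__main__":
    C=clouds("0")
    for n,(P,H,uu,vv) in C.items():
        print(n)
        org=(H[:,0]>8)&(H[:,0]<22)&(H[:,1]>170)&(H[:,2]>120)
        red=((H[:,0]<6)|(H[:,0]>175))&(H[:,1]>150)&(H[:,2]>120)
        wh=(H[:,1]<30)&(H[:,2]>215)&(P[:,2]>0.1)
        print("orange",org.sum(),P[org].mean(0),"zmax",P[org][:,2].max())
        for s in (uu<335,uu>=335) if n=="top" else (uu>0,):
            m=red&s
            if m.any(): print("red",m.sum(),np.median(P[m],0))
        Q=P[wh]
        # ransac plane
        rng=np.random.default_rng(0); best=None
        for _ in range(500):
            a,b,c=Q[rng.choice(len(Q),3,False)]; nn=np.cross(b-a,c-a); 
            if np.linalg.norm(nn)<1e-6: continue
            nn/=np.linalg.norm(nn); k=abs((Q-a)@nn)<.0025
            if best is None or k.sum()>best.sum(): best=k
        K=Q[best]; c=K.mean(0); nn=np.linalg.svd(K-c)[2][2]; nn*=np.sign(nn[2])
        print("plane n",nn,"tilt",np.degrees(np.arccos(nn[2])),"azim",np.degrees(np.arctan2(nn[1],nn[0])),"cent",c,len(K),"of",len(Q))
        O=P[org]; h=(O-c)@nn; print("bar heights",np.percentile(h,[1,10,50,90,99]))
        T=O[h>np.percentile(h,50)]; 
        t=T.mean(0); dd=np.linalg.svd(T-t)[2][0]; print("bar top mean",t,"dir",dd*np.sign(dd[0]))
E
python3 fit.py
```

```text
top
orange 159 [ 0.53682286 -0.21952364  0.20993474] zmax 1.4495505704941678
red 15 [ 0.58830108 -0.1841109   0.17603108]
red 11 [ 0.52030086 -0.26481192  0.14551067]
plane n [-0.48990694  0.05429225  0.87008249] tilt 29.531772769755374 azim 173.6761961352326 cent [ 0.55733261 -0.22450461  0.15535571] 481 of 1107
bar heights [-1.42779031e-04  3.10569318e-02  3.66087869e-02  4.00537747e-02
  1.26083246e+00]
bar top mean [ 0.53138114 -0.21684936  0.23797706] dir [ 0.18599816 -0.11033989 -0.97633488]
side
orange 270 [ 0.54471075 -0.21310063  0.17649874] zmax 0.7757177286038982
red 12 [ 0.58985644 -0.18193104  0.17255194]
plane n [0.42374437 0.88594023 0.18854873] tilt 79.1318984144117 azim 64.43825430154428 cent [ 0.59561263 -0.18698756  0.12789069] 182 of 765
bar heights [-0.05376152 -0.04857875 -0.03988269 -0.03107334 -0.02746241]
bar top mean [ 0.55838352 -0.21048191  0.18636448] dir [ 0.02461388 -0.89162454 -0.452106  ]
```

```bash
cat > fit2.py <<'E'
from h import *
from fit import clouds
import sys
tag=sys.argv[1] if len(sys.argv)>1 else "0"
C=clouds(tag)
n=np.array([-.48990694,.05429225,.87008249]); c0=np.array([.55733,-.2245,.15536])
def masks(P,H):
    ok=(P[:,2]<.5)
    return ok&(H[:,0]>8)&(H[:,0]<22)&(H[:,1]>170)&(H[:,2]>120), ok&((H[:,0]<6)|(H[:,0]>175))&(H[:,1]>150)&(H[:,2]>120), ok&(H[:,1]<30)&(H[:,2]>200)&(P[:,2]>.1), ok&(H[:,1]<40)&(H[:,2]>80)&(H[:,2]<140)
ang=np.radians(173.7); n=np.array([np.cos(ang)*.5,np.sin(ang)*.5,np.cos(np.pi/6)])
e1=np.array([n[0],n[1],0]);e1/=np.linalg.norm(e1); e1=e1-n*(e1@n); e1/=np.linalg.norm(e1)  # downhill, toward robot
e2=np.cross(n,e1)
for nm,(P,H,uu,vv) in C.items():
    o,r,w,g=masks(P,H); print(nm, o.sum(),r.sum(),w.sum())
    L=lambda Q:np.stack([(Q-c0)@e1,(Q-c0)@e2,(Q-c0)@n],-1)*1e3
    O=L(P[o]); 
    print(" bar h",np.percentile(O[:,2],[2,25,50,75,98]).round(1))
    T=O[(O[:,2]>32)&(O[:,2]<42)]; 
    if len(T)>5: print(" toprect",cv2.minAreaRect(T[:,:2].astype(np.float32)),len(T), "mean",T.mean(0))
    print(" bar minrect",cv2.minAreaRect(O[:,:2].astype(np.float32)))
    for q in L(P[r]): print("  red",q.round(1),end="")
    print()
    W=L(P[w]); print(" white h hist",np.histogram(W[:,2],bins=np.arange(-16,8,2)))
    D=W[abs(W[:,2])<2.5]; A=np.c_[D[:,:2],np.ones(len(D))]; print(" tilt resid mm/100mm",np.linalg.lstsq(A,D[:,2],rcond=None)[0]*[100,100,1])
    F=W[abs(W[:,2]+8)<3]; 
    if len(F)>20: print(" flange minenclosing",cv2.minEnclosingCircle(F[:,:2].astype(np.float32)), np.median(F[:,2]))
    print(" disc enclosing",cv2.minEnclosingCircle(D[:,:2].astype(np.float32)))
print(e1,e2,n)
E
python3 fit2.py
```

```text
top 156 25 1169
 bar h [ 2.5 34.3 36.5 38.1 41.8]
 toprect ((-0.06412124633789062, -0.6503639221191406), (13.372541427612305, 69.4118881225586), 86.35749816894531) 135 mean [-1.45900375 -0.58110192 36.74347412]
 bar minrect ((7.183967590332031, -1.0535974502563477), (14.413454055786133, 84.9056396484375), 87.32481384277344)
  red [-37.3 -48.9   2.3]  red [-38.  -46.5   4.2]  red [-36.3 -43.6  -2.1]  red [-34.7 -48.7   2.5]  red [-36.7 -46.5   8.8]  red [-35.6 -43.8   4.6]  red [-35.3 -41.2   3. ]  red [-32.9 -46.1   4.9]  red [-32.9 -43.6   4.3]  red [-34.  -41.2   7.3]  red [-33.7 -38.6   5.8]  red [-31.9 -43.7   9.8]  red [-29.6 -40.7   1.6]  red [-31.2 -38.4   6.3]  red [-27.8 -40.7   4.5]  red [30.2 40.5  8.6]  red [32.1 43.8  2.7]  red [33.3 40.9  7.4]  red [33.5 43.5  6.5]  red [33.1 46.   7. ]  red [33.7 48.8  4.9]  red [35.2 43.4  9.2]  red [35.1 46.   8.9]  red [34.5 48.4 10.3]  red [37.2 48.7 10.2]
 white h hist (array([  2,  22,  55,  84, 101, 115, 109, 193, 213, 144,  70]), array([-16, -14, -12, -10,  -8,  -6,  -4,  -2,   0,   2,   4,   6]))
 tilt resid mm/100mm [0.182774
[... 645 characters left out ...]
50.    1.2]  red [-32.6 -47.9   1.7]  red [-30.  -45.2   1.9]  red [-35.4 -46.2  -5.2]  red [-33.1 -45.9  -3.7]  red [-30.7 -45.7  -2.2]  red [-28.1 -43.3  -1.9]  red [-32.  -50.1  -4.1]
 white h hist (array([ 15,  23,  27,  71,  41,  17,  19,  45, 102,  51,   5]), array([-16, -14, -12, -10,  -8,  -6,  -4,  -2,   0,   2,   4,   6]))
 tilt resid mm/100mm [-0.51073528  2.35974027  1.02017112]
 flange minenclosing ((1.0048993825912476, -3.463526964187622), 61.40021896362305) -8.274997060593108
 disc enclosing ((4.878999710083008, -0.6510524749755859), 48.422725677490234)
[-0.86079544  0.0950327  -0.5       ] [-1.09734311e-01 -9.93960955e-01 -6.93889390e-18] [-0.49698048  0.05486716  0.8660254 ]
```

Run:
```python
from h import *
s=env.get_state(); M=R.from_rotvec(s["ee_rot"]).as_matrix(); print("tool axes",M.round(3)); print("jaw azim",np.degrees(np.arctan2(M[1,2],M[0,2])))
p,d=load("top","0"); crop(p,120,185,230,285,6,"pics/tr0.png")
h=cv2.cvtColor(p,cv2.COLOR_RGB2HSV); m=((h[...,0]>100)&(h[...,0]<125)&(h[...,1]>180)).astype(np.uint8); m[:,:120]=0;m[:,240:]=0
vv,uu=np.nonzero(m); P=unproj("top",uu,vv,d[vv,uu]); k=(d[vv,uu]>0)
f=k&(abs(P[:,2]-.005)<.006); t=k&(P[:,2]>.022)
for nm,q in(("floor",f),("rim",t)):
    print(nm,q.sum(),cv2.minAreaRect(P[q][:,:2].astype(np.float32)),np.median(P[q][:,2]))
# slot estimate from rim ends: ray-plane at h=+6 above disc top
n=np.array([-.49698048,.05486716,.8660254]);c0=np.array([.55733,-.2245,.15536]);e1=np.array([-.8608,.09503,-.5]);e2=np.cross(n,e1)
def ray(u,v,hh):
    c=env.camera_info("top")["xyz"]; r=unproj("top",u,v,1.)-c; tt=((c0+n*hh-c)@n)/(r@n); return c+r*tt
for u,v in[(295+200/6,190+160/6),(295+195/6,190+182/6),(295+285/6,190+400/6),(295+148/6,190+198/6),(295+343/6,190+366/6)]:
    Q=ray(u,v,6)-c0; print(round(np.degrees(np.arctan2(Q@e2,Q@e1)),1),round(np.hypot(Q@e1,Q@e2)*1e3,1))
```

```text
tool axes [[-0.914 -0.001  0.406]
 [-0.406  0.002 -0.914]
 [-0.    -1.    -0.002]]
jaw azim -66.0642435006805
floor 4040 ((0.6066123247146606, 0.21111401915550232), (0.19852066040039062, 0.19644024968147278), 67.84898376464844) 0.0049282822635464685
rim 549 ((0.608916699886322, 0.21128293871879578), (0.20112769305706024, 0.20065483450889587), 67.7630615234375) 0.029014661341252967
-165.0 1831.9
-165.5 1866.4
-163.5 2260.6
-167.9 1880.3
-160.8 2226.0
```

View pics/tr0.png

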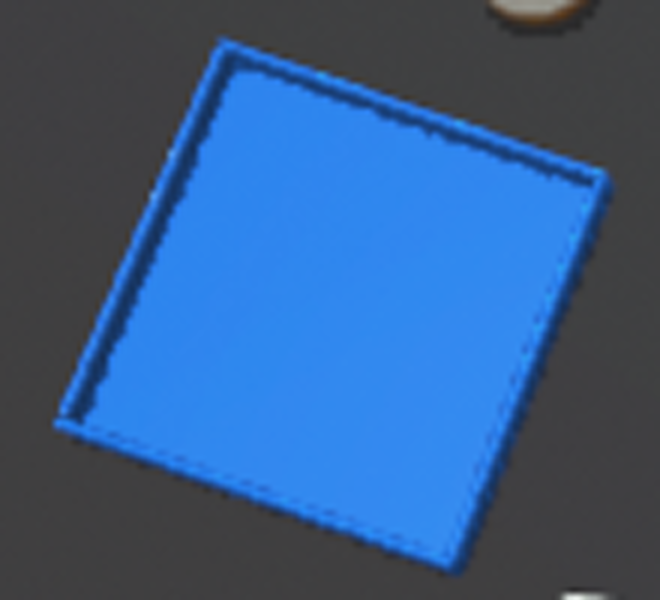

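```bash
python3 - <<'E'
from h import *
n=np.array([-.49698048,.05486716,.8660254]);c0=np.array([.55733,-.2245,.15536]);e1=np.array([-.8608,.09503,-.5]);e2=np.cross(n,e1)
def ray(u,v,hh):
    c=env.camera_info("top")["xyz"]; r=unproj("top",u,v,1.)-c; tt=((c0+n*hh-c)@n)/(r@n); return c+r*tt
for u,v in[(295+200/6,190+160/6),(295+195/6,190+182/6),(295+285/6,190+400/6),(295+148/6,190+198/6),(295+343/6,190+366/6)]:
    Q=ray(u,v,.006)-c0; print(round(np.degrees(np.arctan2(Q@e2,Q@e1)),1),round(np.hypot(Q@e1,Q@e2)*1e3,1))
E
python3 -m pendant '[[0.03,[0.06,0,0.06],0],[0.03,[0.06,0.03,0.02],-0.15],[0.03,[0.05,0.035,0],-0.15],[0.03,[0.04,0.04,0],-0.15],[0.03,[0.03,0.05,0],-0.15]]'
```

```text
-157.5 55.9
-151.4 47.6
23.8 58.2
-128.6 53.7
52.3 59.2
t: 0.72
tool_pos: [0.4828, -0.4409, 0.3094]
ee_rot: [-0.198, -2.124, 2.122]
contact_force: [-0.1, -0.2, 0.5]
width: 0.03
```

```bash
cat >> h.py <<'E'
def st():
    s=env.get_state(); M=R.from_rotvec(s["ee_rot"]).as_matrix()
    print("t %.2f"%s["t"],"tcp",s["tool_pos"].round(4),"jaw az %.1f"%np.degrees(np.arctan2(M[1,2],M[0,2])),"w %.4f"%s["width"],"F",s["contact_force"].round(1),"M",s["moment"].round(2),"j",s["joints"].round(2))
E
python3 -m pendant '[[0.03,[0.01,0.06,0],0],[0.03,[0.01,0.06,0],0],[0.03,[0,0.05,0],0],[0.03,[0,0,0],0],[0.03,[0,0,0],0]]'; python3 -c "
from h import *
st()"
```

```text
t: 1.35
tool_pos: [0.5014, -0.2725, 0.3102]
ee_rot: [-0.194, -2.126, 2.126]
contact_force: [0.3, -0.9, -0.4]
width: 0.0302
t 1.35 tcp [ 0.5014 -0.2725  0.3102] jaw az -100.4 w 0.0302 F [ 0.3 -0.9 -0.4] M [ 0.02 -0.06  0.03] j [-0.59 -0.08  1.76 -0.    1.47  1.16]
```

```bash
python3 -m pendant '[[0.03,[0.021,0.025,-0.03],0],[0.03,[0.021,0.0245,-0.03],0],[0.03,[0,0,0],0],[0.03,[0,0,0],0]]'; python3 -c "
from h import *
st()
p,d=snap('top','1'); crop(p,285,160,385,290,5,'pics/t1.png')
p,d=snap('side','1'); crop(p,245,100,365,220,5,'pics/s1.png')"
```

```text
t: 1.85
tool_pos: [0.5435, -0.2242, 0.2507]
ee_rot: [-0.196, -2.125, 2.126]
contact_force: [-0.1, 0.1, 0.8]
width: 0.0299
t 1.85 tcp [ 0.5435 -0.2242  0.2507] jaw az -100.5 w 0.0299 F [-0.1  0.1  0.8] M [-0.02 -0.04 -0.01] j [-0.48 -0.01  1.79 -0.    1.37  1.27]
```

View pics/t1.png

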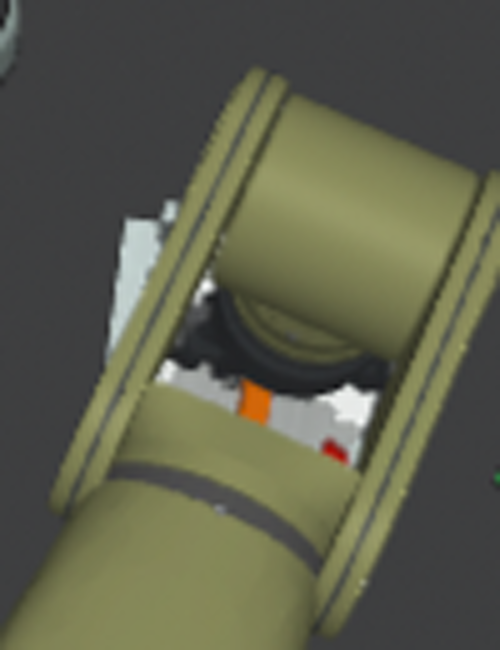

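View pics/s1.png

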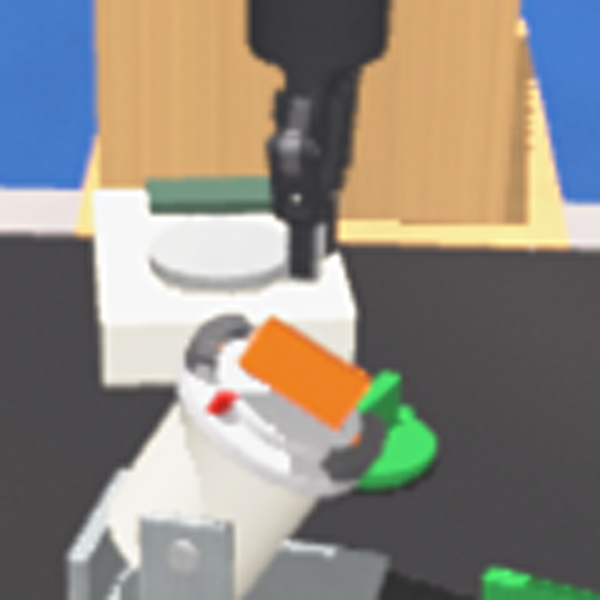

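```bash
python3 -m pendant '[[0.03,[0,0,-0.03],0],[0.03,[0,0,-0.015],0],[0.03,[0,0,-0.01],0],[0.03,[0,0,-0.01],0]]'; python3 -c "
from h import *
st()"; python3 -m pendant '[[0.03,[0,0,-0.008],0],[0.022,[0,0,0],0],[0.022,[0,0,0],0]]'; python3 -c "
from h import *
st()
p,d=snap('side','2'); crop(p,245,100,365,220,5,'pics/s2.png')"
```

```text
t: 2.45
tool_pos: [0.5438, -0.2232, 0.1856]
ee_rot: [-0.196, -2.126, 2.127]
contact_force: [-0.8, 0.0, -0.1]
width: 0.0302
t 2.45 tcp [ 0.5438 -0.2232  0.1856] jaw az -100.5 w 0.0302 F [-0.8  0.  -0.1] M [-0.04  0.01 -0.01] j [-0.48  0.03  1.85 -0.    1.25  1.27]
t: 2.82
tool_pos: [0.5438, -0.2229, 0.1778]
ee_rot: [-0.195, -2.126, 2.127]
contact_force: [0.1, 0.4, -0.8]
width: 0.0217
t 2.83 tcp [ 0.5438 -0.2229  0.1778] jaw az -100.4 w 0.0217 F [ 0.1  0.4 -0.8] M [-0.02 -0.    0.  ] j [-0.48  0.04  1.86  0.    1.24  1.27]
```

View pics/s2.png

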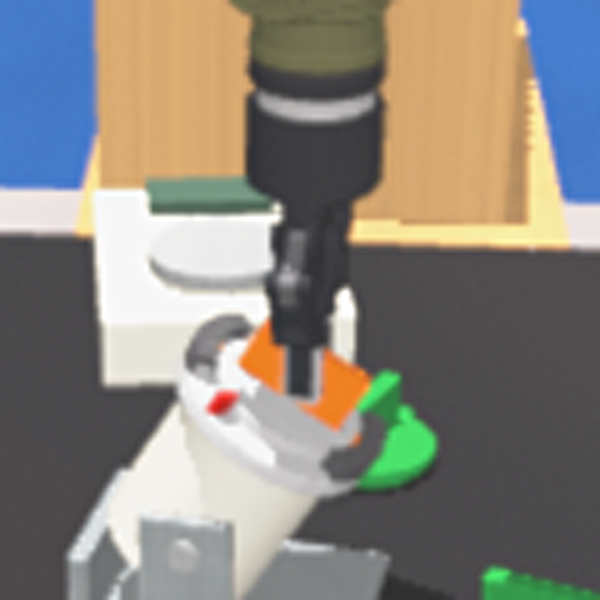

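```bash
python3 -m pendant '[[0.019,[-0.002,0,0.004],0],[0.019,[0,0,0],0.12],[0.019,[0,0,0],0.12],[0.019,[0,0,0],0.12],[0.019,[0,0,0],0.12],[0.019,[0,0,0],0.12],[0.019,[0,0,0],0]]'; python3 -c "
from h import *
st()
p,d=snap('side','3'); crop(p,245,100,365,220,5,'pics/s3.png')"
```

```text
t: 3.75
tool_pos: [0.5404, -0.2246, 0.1834]
ee_rot: [-0.422, 1.991, -1.997]
contact_force: [-8.6, -1.8, 6.1]
width: 0.0189
t 3.75 tcp [ 0.5404 -0.2246  0.1834] jaw az -66.3 w 0.0189 F [-8.6 -1.8  6.1] M [-0.98  1.16 -1.31] j [-0.48  0.03  1.86 -0.    1.25  0.67]
```

View pics/s3.png

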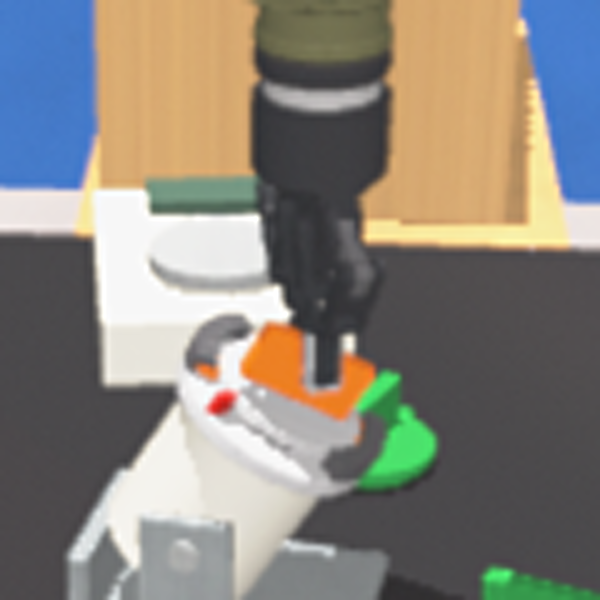

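```bash
cat > bar.py <<'E'
from h import *
import sys
from scipy.optimize import least_squares
tag=sys.argv[1]
n=np.array([-.49698048,.05486716,.8660254]);c0=np.array([.55733,-.2245,.15536]);e1=np.array([-.8608,.09503,-.5]);e2=np.cross(n,e1)
for nm,(a,b,c,e) in {"side":(270,150,335,215),"top":(300,190,370,280)}.items():
    try: p,d=load(nm,tag)
    except Exception: continue
    h=cv2.cvtColor(p,cv2.COLOR_RGB2HSV).astype(int); vv,uu=np.mgrid[b:e,a:c]; vv=vv.ravel();uu=uu.ravel(); H=h[vv,uu]
    P=unproj(nm,uu,vv,d[vv,uu]); L=np.stack([(P-c0)@e1,(P-c0)@e2,(P-c0)@n],-1)*1e3
    m=(d[vv,uu]>0)&(H[:,0]>7)&(H[:,0]<22)&(H[:,1]>150)&(H[:,2]>90)
    r=np.hypot(L[:,0],L[:,1])
    O=L[m&(L[:,2]>2)&(L[:,2]<42)&(r<42)]; lug=L[m&(r>44)&(L[:,2]<12)&(r<62)]
    print(nm,len(O),"bar minrect",cv2.minAreaRect(O[:,:2].astype(np.float32)))
    T=O[O[:,2]>30]; 
    if len(T)>8: t=T.mean(0); dd=np.linalg.svd((T-t)[:,:2])[2][0]; print(" top pts",len(T),t.round(1),"angle",np.degrees(np.arctan2(dd[1],dd[0])))
    F=O[(O[:,2]<30)]
    if len(F)>20:
        # side face plane
        t=F.mean(0); w=np.linalg.svd(F-t)[2][2]; print(" face normal",w.round(2),"-> bar angle",(np.degrees(np.arctan2(w[1],w[0]))-90)%180,len(F))
    if len(lug): print(" lug",len(lug),[round(x,1) for x in np.degrees(np.arctan2(lug[:,1],lug[:,0]))])
E
python3 bar.py 0; python3 bar.py 2; python3 bar.py 3
```

```text
side 278 bar minrect ((1.7412643432617188, -2.9541988372802734), (17.818283081054688, 67.80889892578125), 85.91487884521484)
 top pts 88 [ 3.8 -5.4 35.5] angle -1.928615924085059
 face normal [-0.06 -1.   -0.03] -> bar angle 176.5560135998166 190
top 151 bar minrect ((0.21293258666992188, -0.9239683151245117), (13.448287963867188, 71.24884796142578), 85.35174560546875)
 top pts 142 [-1.7 -0.7 36.5] angle -4.105888155236322
 lug 6 [np.float64(-10.0), np.float64(-7.3), np.float64(-4.5), np.float64(-1.2), np.float64(1.8), np.float64(4.8)]
side 159 bar minrect ((1.9274749755859375, -3.124527931213379), (17.306961059570312, 67.77689361572266), 88.05281829833984)
 top pts 42 [18.2 -5.2 35.6] angle -2.330536715076934
 face normal [-0.06 -1.   -0.05] -> bar angle 176.76671717287675 117
side 203 bar minrect ((2.3506908416748047, -3.7251930236816406), (70.44606018066406, 20.33761978149414), 17.572004318237305)
 top pts 62 [ 3.  -4.1 36.9] angle 15.157552580179248
 face normal [ 0.23 -0.97 -0.03] -> bar angle 13.08373655717503 141
 lug 6 [np.float64(-160.5), np.float64(-159.7), np.float64(-158.4), np.float64(-158.1), np.float64(-155.5), np.float64(-154.7)]
```

```bash
python3 -m pendant '[[0.02,[0,0,0],0.1],[0.02,[0,0,0],0.1],[0.02,[0,0,0],0]]'; python3 -c "
from h import *
st()
p,d=snap('side','4'); crop(p,245,100,365,220,5,'pics/s4.png')"; python3 bar.py 4
```

```text
t: 4.18
tool_pos: [0.54, -0.2252, 0.1839]
ee_rot: [-0.595, 1.87, -1.876]
contact_force: [-10.7, -3.3, 7.9]
width: 0.0202
t 4.17 tcp [ 0.54   -0.2252  0.1839] jaw az -54.9 w 0.0202 F [-10.7  -3.3   7.9] M [-1.4   1.56 -2.  ] j [-0.48  0.03  1.86 -0.01  1.25  0.48]
side 210 bar minrect ((4.556133270263672, -6.805507659912109), (70.3041000366211, 28.239154815673828), 23.595569610595703)
 top pts 72 [ 0.2 -4.8 36.7] angle 21.763841668979502
 face normal [ 0.37 -0.93 -0.03] -> bar angle 21.82836527573761 138
 lug 14 [np.float64(-153.1), np.float64(-151.1), np.float64(-155.6), np.float64(-156.2), np.float64(-151.6), np.float64(-151.9), np.float64(-154.9), np.float64(-149.0), np.float64(-151.6), np.float64(-149.7), np.float64(-148.1), np.float64(-144.2), np.float64(-146.1), np.float64(-150.1)]
```

View pics/s4.png

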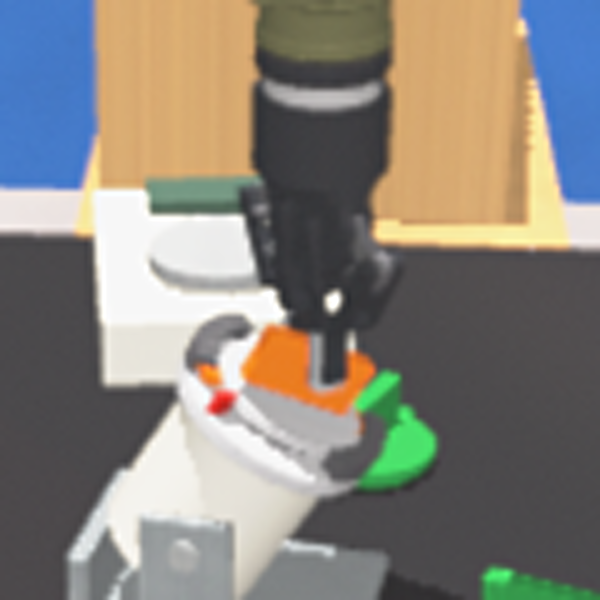

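```bash
python3 -m pendant '[[0.021,[0,0,0],0.1],[0.021,[0,0,0],0.08],[0.021,[0,0,0],0]]'; python3 -c "
from h import *
st()
p,d=snap('side','5'); crop(p,245,100,365,220,5,'pics/s5.png')"; python3 bar.py 5
```

```text
t: 4.6
tool_pos: [0.5402, -0.2258, 0.1847]
ee_rot: [-0.741, 1.75, -1.76]
contact_force: [-12.1, -4.6, 10.5]
width: 0.0213
t 4.60 tcp [ 0.5402 -0.2258  0.1847] jaw az -44.4 w 0.0213 F [-12.1  -4.6  10.5] M [-1.36  1.65 -0.91] j [-0.48  0.03  1.86 -0.01  1.25  0.29]
side 183 bar minrect ((4.288976669311523, -4.652202606201172), (74.08484649658203, 23.820945739746094), 33.75925064086914)
 top pts 66 [-4.8 -9.8 36.8] angle 36.11593035005487
 face normal [-0.59  0.8   0.02] -> bar angle 36.5184629783289 117
 lug 22 [np.float64(-144.8), np.float64(-144.3), np.float64(-148.2), np.float64(-140.8), np.float64(-141.7), np.float64(51.0), np.float64(-143.0), np.float64(-137.9), np.float64(-136.7), np.float64(-139.5), np.float64(-135.1), np.float64(-130.7), np.float64(-126.5), np.float64(47.9), np.float64(-129.8), np.float64(39.6), np.float64(42.9), np.float64(44.8), np.float64(39.0), np.float64(27.3), np.float64(30.9), np.float64(23.8)]
```

View pics/s5.png

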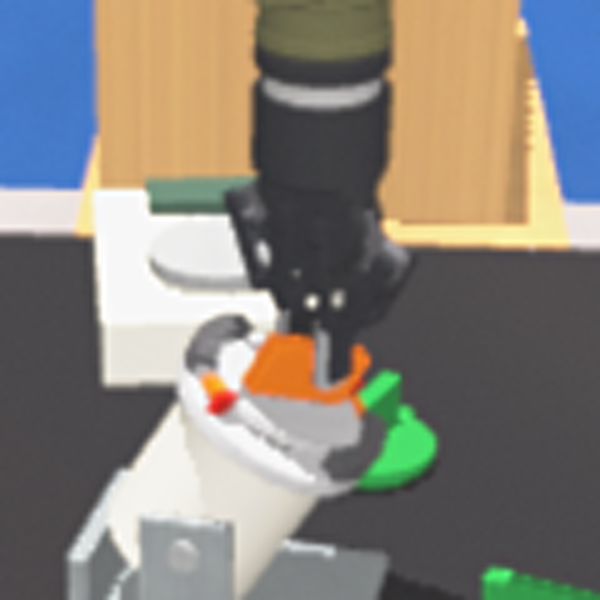

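```bash
python3 -m pendant '[[0.027,[0,0,0],0],[0.027,[0,0,0],0],[0.027,[0,0,0],-0.09],[0.027,[0,0,0],-0.08],[0.022,[0,0,0],0]]'; python3 -c "
from h import *
st()
p,d=snap('side','6'); crop(p,245,100,365,220,5,'pics/s6.png')
p,d=snap('top','6'); crop(p,285,160,385,290,5,'pics/t6.png')"; python3 bar.py 6
```

```text
t: 5.28
tool_pos: [0.5424, -0.2234, 0.1817]
ee_rot: [-0.603, 1.857, -1.863]
contact_force: [3.6, -3.9, 0.1]
width: 0.0221
t 5.28 tcp [ 0.5424 -0.2234  0.1817] jaw az -54.0 w 0.0221 F [ 3.6 -3.9  0.1] M [-0.78 -0.68 -0.1 ] j [-0.48  0.03  1.86 -0.    1.24  0.46]
side 167 bar minrect ((2.6852645874023438, 0.09595489501953125), (76.08876037597656, 22.936744689941406), 38.899871826171875)
 top pts 53 [ 0.5 -7.5 35.8] angle 36.376153420754484
 face normal [-0.59  0.81  0.03] -> bar angle 35.84840957681385 114
 lug 17 [np.float64(-143.8), np.float64(-144.2), np.float64(-142.7), np.float64(-144.9), np.float64(-138.2), np.float64(-140.4), np.float64(-142.2), np.float64(-137.4), np.float64(-128.1), np.float64(-130.8), np.float64(45.2), np.float64(42.6), np.float64(41.1), np.float64(34.0), np.float64(37.1), np.float64(29.9), np.float64(21.7)]
top 33 bar minrect ((18.452669143676758, 13.550678253173828), (23.596355438232422, 9.239545822143555), 56.809078216552734)
 top pts 28 [19.4 14.  36.3] angle 59.773816368926425
 lug 16 [np.float64(-142.3), np.float64(-136.3), np.float64(43.7), np.float64(44.5), np.float64(36.8), np.float64(39.3), np.float64(41.7), np.float64(43.6), np.float64(35.3), np.float64(36.9), np.float64(39.9), np.float64(41.9), np.float64(44.3), np.float64(38.8), np.float64(40.2), np.float64(41.6)]
```

View pics/s6.png

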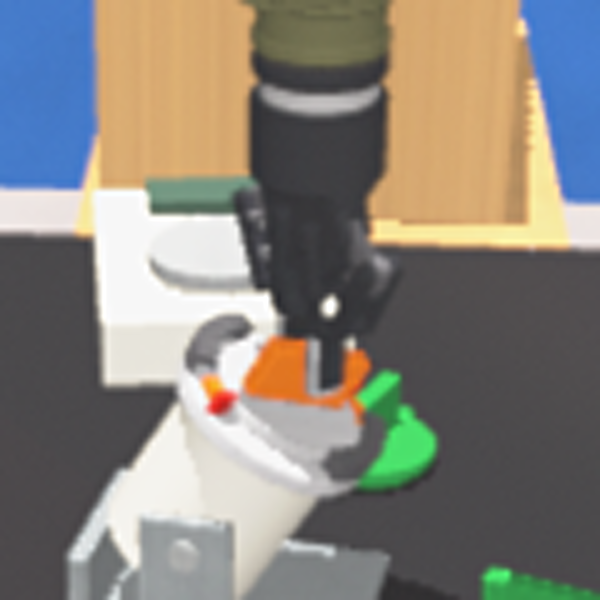

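View pics/t6.png

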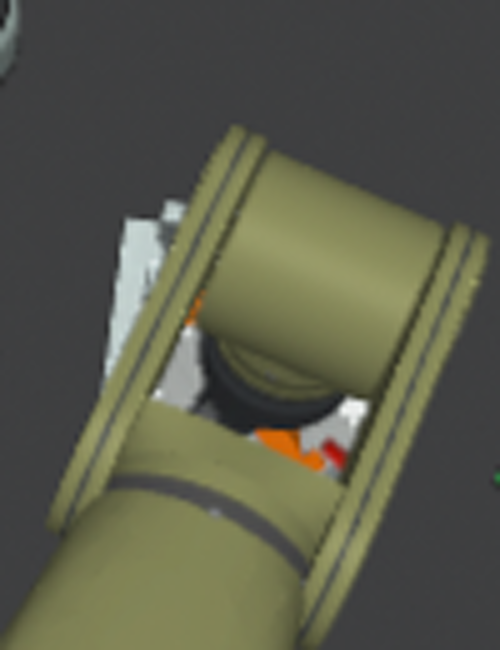

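```bash
python3 -m pendant '[[0.02,[0.001,-0.001,-0.002],0],[0.016,[0,0,0],0],[0.012,[0,0,0],0],[0.008,[0,0,0],0],[0.008,[0,0,0],0]]'; python3 -c "
from h import *
st()
p,d=snap('side','7'); crop(p,245,100,365,220,5,'pics/s7.png')"; python3 bar.py 7
```

```text
t: 6.0
tool_pos: [0.5425, -0.2235, 0.1822]
ee_rot: [-0.605, 1.861, -1.861]
contact_force: [-6.7, 3.6, 12.4]
width: 0.0192
t 6.00 tcp [ 0.5425 -0.2235  0.1822] jaw az -54.0 w 0.0192 F [-6.7  3.6 12.4] M [-0.13  0.57 -0.3 ] j [-0.48  0.04  1.86  0.    1.25  0.46]
side 171 bar minrect ((4.173543930053711, -3.7995643615722656), (71.9017333984375, 30.610618591308594), 23.53922462463379)
 top pts 56 [ 1.  -7.6 36.3] angle 36.74889182792274
 face normal [-0.59  0.81  0.03] -> bar angle 35.88510449192701 115
 lug 18 [np.float64(-144.4), np.float64(-141.1), np.float64(-146.8), np.float64(-144.6), np.float64(-138.3), np.float64(-140.2), np.float64(-138.3), np.float64(-135.0), np.float64(-130.4), np.float64(49.2), np.float64(-133.2), np.float64(40.1), np.float64(35.8), np.float64(36.7), np.float64(36.1), np.float64(36.6), np.float64(29.6), np.float64(25.0)]
```

View pics/s7.png

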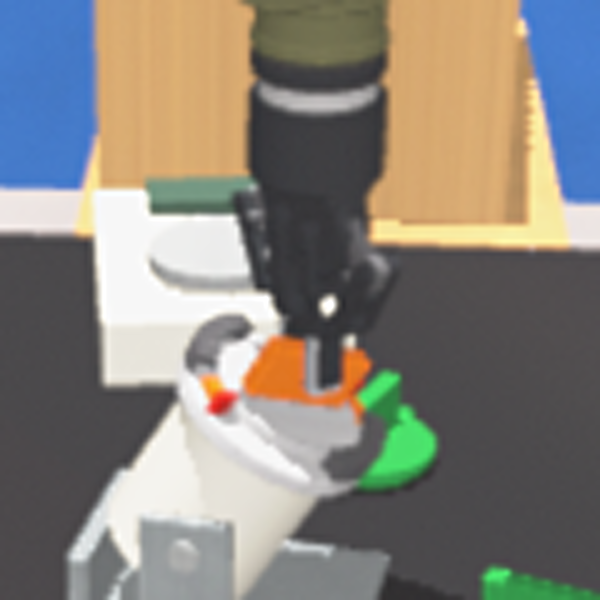

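```bash
python3 -m pendant '[[0.008,[-0.002,0.0002,0.0035],0],[0.008,[-0.002,0.0002,0.0035],0],[0.008,[0,0,0],0]]'; python3 -c "
from h import *
st()
p,d=snap('side','8'); crop(p,245,100,365,220,5,'pics/s8.png')"; python3 bar.py 8
```

```text
t: 6.42
tool_pos: [0.54, -0.2261, 0.1905]
ee_rot: [-0.602, 1.852, -1.869]
contact_force: [-3.5, -6.0, 10.9]
width: 0.0153
t 6.42 tcp [ 0.54   -0.2261  0.1905] jaw az -54.0 w 0.0153 F [-3.5 -6.  10.9] M [-1.54  0.06 -0.43] j [-0.49  0.02  1.86 -0.    1.25  0.46]
side 150 bar minrect ((4.283681869506836, -3.0040950775146484), (73.0146484375, 17.656734466552734), 30.530160903930664)
 top pts 51 [-3.1 -6.7 35.9] angle 35.71894730881382
 face normal [ 0.57 -0.82  0.07] -> bar angle 34.995861427479724 99
 lug 18 [np.float64(-146.1), np.float64(-145.4), np.float64(-142.1), np.float64(-142.7), np.float64(-137.2), np.float64(-141.5), np.float64(-140.0), np.float64(-132.4), np.float64(-133.8), np.float64(-135.2), np.float64(-132.5), np.float64(-133.1), np.float64(-131.4), np.float64(43.2), np.float64(34.6), np.float64(32.9), np.float64(27.4), np.float64(30.1)]
```

View pics/s8.png

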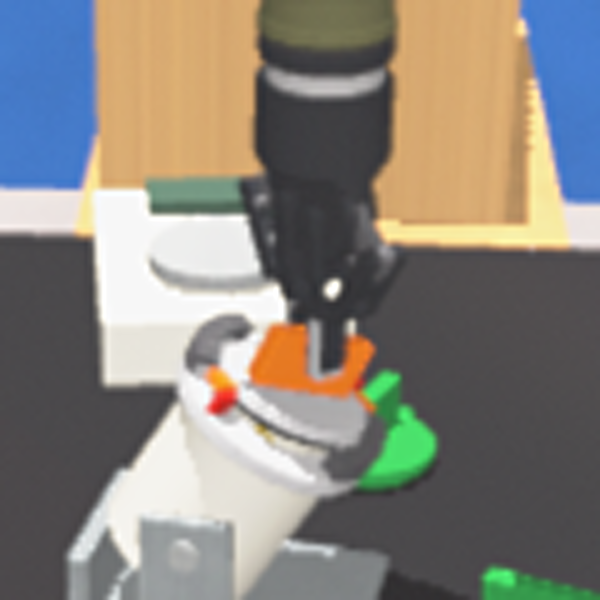

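```bash
python3 -m pendant '[[0.008,[-0.0015,0.0002,0.003],0],[0.008,[-0.0015,0.0002,0.003],0],[0.008,[0,0,0],0]]'; python3 -c "
from h import *
st()
p,d=snap('side','9'); crop(p,245,100,365,220,5,'pics/s9.png')"; python3 bar.py 9
```

```text
t: 6.85
tool_pos: [0.5358, -0.224, 0.1948]
ee_rot: [-0.605, 1.859, -1.863]
contact_force: [-3.6, -3.0, 10.1]
width: 0.0126
t 6.85 tcp [ 0.5358 -0.224   0.1948] jaw az -54.0 w 0.0126 F [-3.6 -3.  10.1] M [-0.45  0.38 -0.01] j [-0.49  0.01  1.86 -0.    1.27  0.45]
side 145 bar minrect ((8.301414489746094, -4.965003967285156), (75.45626831054688, 18.741613388061523), 33.17580795288086)
 top pts 52 [ 0.9 -9.1 36.6] angle 36.72244775208484
 face normal [-0.52  0.71 -0.48] -> bar angle 36.19308145186564 93
 lug 12 [np.float64(-136.5), np.float64(-133.8), np.float64(-134.5), np.float64(-130.3), np.float64(-130.5), np.float64(-126.9), np.float64(-125.2), np.float64(-126.5), np.float64(-126.8), np.float64(-120.5), np.float64(-123.3), np.float64(-122.1)]
```

View pics/s9.png

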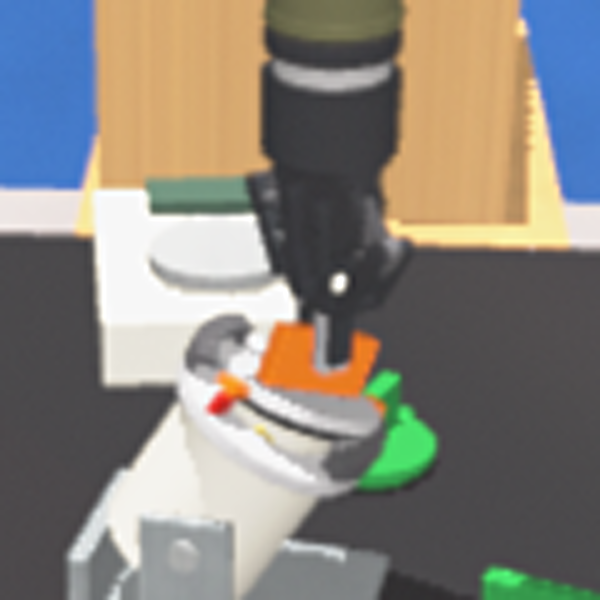

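```bash
python3 -m pendant '[[0.008,[-0.002,0.0002,0.0035],0],[0.008,[-0.002,0.0002,0.0035],0],[0.008,[0,0,0],0]]'; python3 -c "
from h import *
st()
p,d=snap('side','10'); crop(p,245,100,365,220,5,'pics/s10.png')
p,d=snap('top','10'); crop(p,285,160,385,290,5,'pics/t10.png')"; python3 bar.py 10
```

```text
t: 7.28
tool_pos: [0.531, -0.222, 0.1986]
ee_rot: [-0.606, 1.863, -1.86]
contact_force: [0.7, 0.5, -1.9]
width: 0.0129
t 7.28 tcp [ 0.531  -0.222   0.1986] jaw az -54.0 w 0.0129 F [ 0.7  0.5 -1.9] M [-0.04  0.05  0.02] j [-0.49 -0.    1.87  0.    1.28  0.45]
side 115 bar minrect ((10.813591003417969, -9.243635177612305), (74.13275146484375, 16.819984436035156), 32.08135986328125)
 top pts 70 [  5.2 -12.7  35. ] angle 35.04395450558188
 face normal [-0.15  0.18  0.97] -> bar angle 39.0060998073304 45
 lug 1 [np.float64(-133.9)]
top 4 bar minrect ((8.057137489318848, -10.50153923034668), (58.76250076293945, 3.2445054054260254), 39.14094543457031)
 lug 1 [np.float64(31.7)]
```

View pics/s10.png

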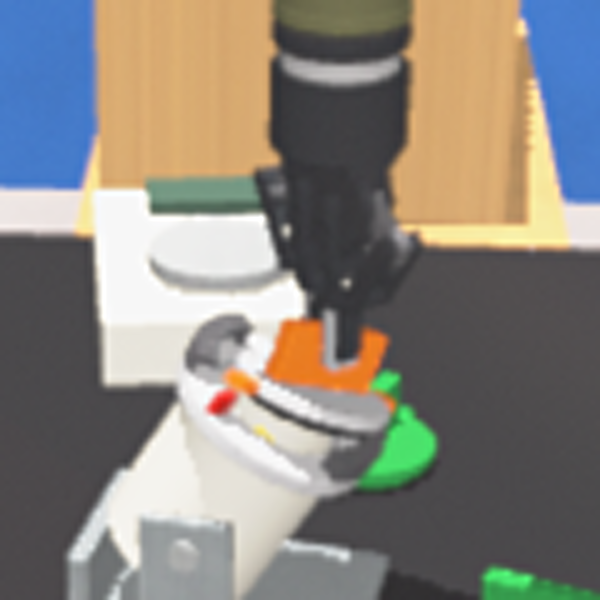

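View pics/t10.png

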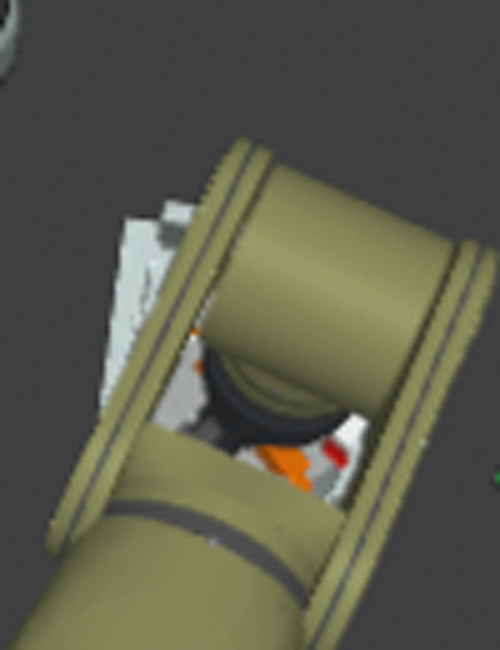

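```bash
python3 -m pendant '[[0.008,[-0.002,0.0002,0.0035],0],[0.008,[-0.002,0.0002,0.0035],0],[0.008,[-0.002,0.0002,0.0035],0],[0.008,[-0.002,0.0002,0.0035],0],[0.008,[0,0,0],0]]'; python3 -c "
from h import *
st()
p,d=snap('side','11'); crop(p,245,100,365,220,5,'pics/s11.png')"
```

```text
t: 8.0
tool_pos: [0.5236, -0.2219, 0.214]
ee_rot: [-0.604, 1.861, -1.862]
contact_force: [0.1, 0.1, -1.3]
width: 0.0128
t 8.00 tcp [ 0.5236 -0.2219  0.214 ] jaw az -54.0 w 0.0128 F [ 0.1  0.1 -1.3] M [-0.   -0.   -0.02] j [-0.5  -0.03  1.87  0.    1.3   0.45]
```

View pics/s11.png

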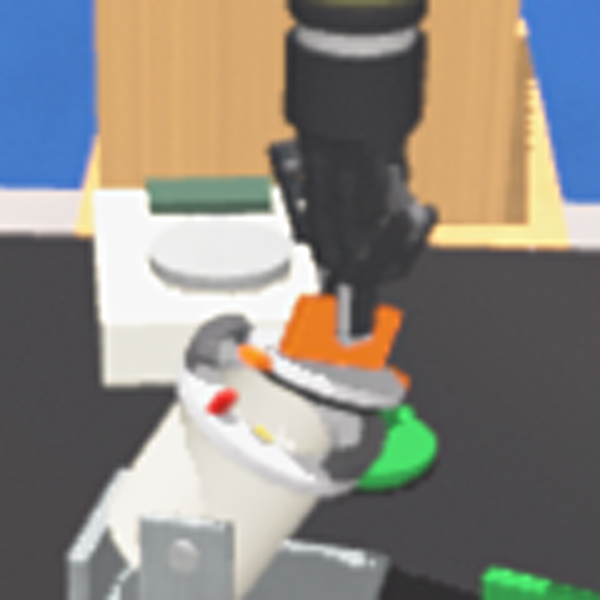

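```bash
python3 -m pendant '[[0.008,[-0.006,0.0006,0.01],0],[0.008,[-0.006,0.0006,0.01],0],[0.008,[-0.006,0.0006,0.01],0],[0.008,[-0.006,0.0006,0.01],0],[0.008,[0,0,0.03],0],[0.008,[0,0,0.03],0],[0.008,[0,0,0.03],0],[0.008,[0,0,0],0]]'; python3 -c "
from h import *
st()
p,d=snap('side','12'); crop(p,245,60,385,180,5,'pics/s12.png')"
```

```text
t: 9.05
tool_pos: [0.5003, -0.22, 0.3472]
ee_rot: [-0.599, 1.855, -1.865]
contact_force: [-0.3, -0.2, -0.9]
width: 0.0125
t 9.05 tcp [ 0.5003 -0.22    0.3472] jaw az -54.0 w 0.0125 F [-0.3 -0.2 -0.9] M [-0.01  0.01 -0.03] j [-0.51 -0.15  1.76  0.    1.53  0.43]
```

View pics/s12.png

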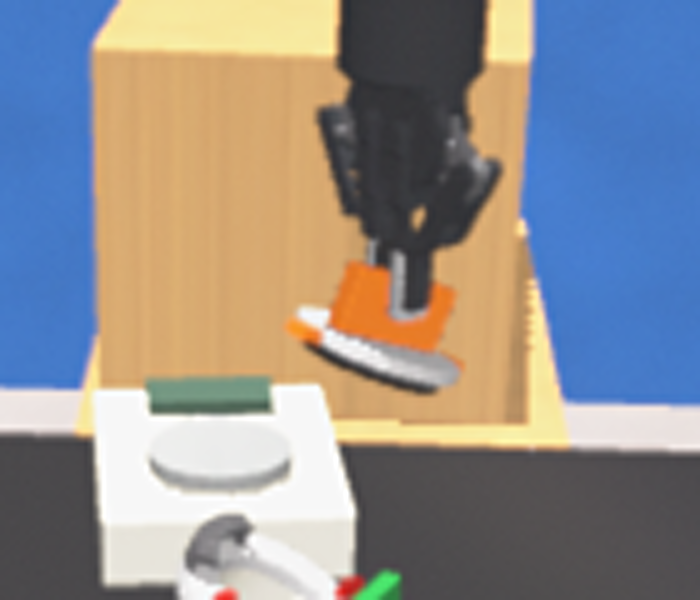

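```bash
python3 -m pendant '[[0.008,[0.005,0.02,0],0],[0.008,[0.01,0.04,0],0],[0.008,[0.01,0.045,0],0],[0.008,[0.012,0.05,0],0],[0.008,[0.012,0.05,0],0],[0.008,[0.012,0.05,0],0],[0.008,[0.012,0.05,0],0],[0.008,[0.012,0.045,0],0],[0.008,[0.012,0.045,0],0],[0.008,[0.011,0.036,0],0]]'; python3 -m pendant '[[0.008,[0,0,0],0],[0.008,[0,0,-0.04],0],[0.008,[0,0,-0.05],0],[0.008,[0,0,-0.05],0],[0.008,[0,0,-0.04],0],[0.008,[0,0,-0.02],0],[0.008,[0,0,0],0]]';python3 -c "
from h import *
st()
p,d=snap('side','13'); crop(p,190,170,350,380,3,'pics/s13.png')
p,d=snap('top','13'); crop(p,110,140,260,300,4,'pics/t13.png')"
```

```text
t: 10.35
tool_pos: [0.6064, 0.2145, 0.3408]
ee_rot: [-0.61, 1.863, -1.861]
contact_force: [0.4, -1.3, -1.9]
width: 0.0128
t: 11.22
tool_pos: [0.6061, 0.2111, 0.1413]
ee_rot: [-0.609, 1.864, -1.863]
contact_force: [0.4, 0.5, -1.0]
width: 0.0126
t 11.22 tcp [0.6061 0.2111 0.1413] jaw az -54.0 w 0.0126 F [ 0.4  0.5 -1. ] M [-0.08  0.03 -0.04] j [ 0.25  0.19  1.76 -0.    1.19  1.19]
```

View pics/s13.png

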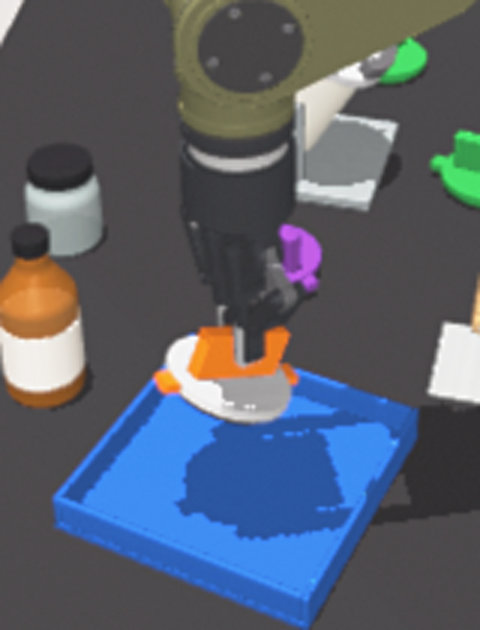

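View pics/t13.png

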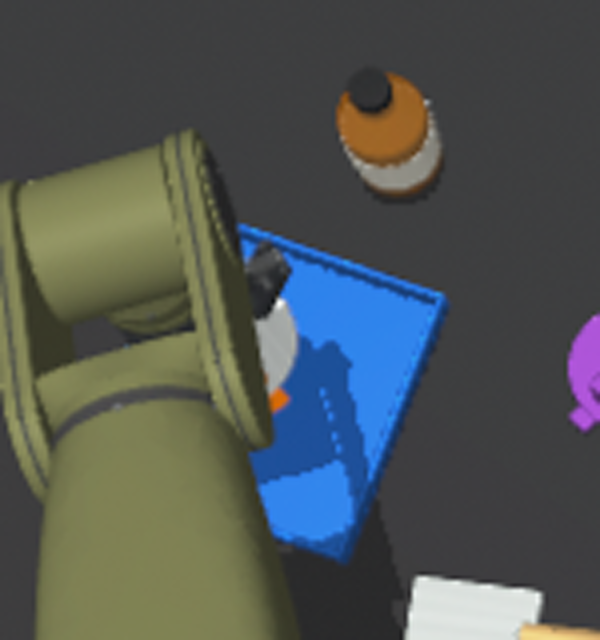

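```bash
python3 -m pendant '[[0.008,[0,0,-0.03],0],[0.008,[0,0,-0.025],0],[0.008,[0,0,-0.01],0],[0.008,[0,0,0],0]]';python3 -c "
from h import *
st()"
python3 -m pendant '[[0.008,[0,0,-0.004],0],[0.008,[0,0,-0.004],0],[0.008,[0,0,0],0]]';python3 -c "
from h import *
st()
p,d=snap('side','14'); crop(p,190,170,350,380,3,'pics/s14.png')"
```

```text
t: 11.82
tool_pos: [0.608, 0.2117, 0.0793]
ee_rot: [-0.603, 1.861, -1.861]
contact_force: [-0.4, -0.1, -2.2]
width: 0.0128
t 11.82 tcp [0.608  0.2117 0.0793] jaw az -54.0 w 0.0128 F [-0.4 -0.1 -2.2] M [ 0.01 -0.01 -0.04] j [ 0.25  0.26  1.79 -0.    1.09  1.19]
t: 12.2
tool_pos: [0.6074, 0.2116, 0.0704]
ee_rot: [-0.605, 1.862, -1.862]
contact_force: [-0.3, -0.4, -2.6]
width: 0.0125
t 12.20 tcp [0.6074 0.2116 0.0704] jaw az -54.0 w 0.0125 F [-0.3 -0.4 -2.6] M [-0.02  0.    0.02] j [0.25 0.27 1.79 0.   1.07 1.19]
```

View pics/s14.png

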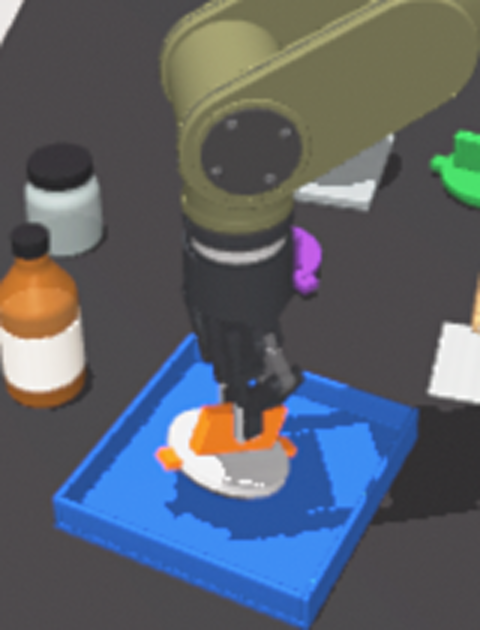

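Lid is centred over the tray, still a few mm above the floor; lower in small steps.

```bash
python3 -m pendant '[[0.008,[0,0,-0.003],0],[0.008,[0,0,-0.003],0],[0.008,[0,0,0],0]]';python3 -c "
from h import *
st()"
python3 -m pendant '[[0.008,[0,0,-0.003],0],[0.008,[0,0,-0.003],0],[0.008,[0,0,0],0]]';python3 -c "
from h import *
st()
p,d=snap('side','15'); crop(p,220,270,330,360,6,'pics/s15.png')"
```

```text
t: 12.62
tool_pos: [0.6078, 0.2117, 0.0649]
ee_rot: [-0.604, 1.862, -1.862]
contact_force: [-1.4, 0.1, 0.9]
width: 0.0128
t 12.62 tcp [0.6078 0.2117 0.0649] jaw az -54.0 w 0.0128 F [-1.4  0.1  0.9] M [-0.07  0.19  0.03] j [0.25 0.28 1.8  0.   1.06 1.19]
t: 13.0
tool_pos: [0.6105, 0.2125, 0.0634]
ee_rot: [-0.597, 1.859, -1.86]
contact_force: [-1.6, -0.2, 16.1]
width: 0.0126
t 13.00 tcp [0.6105 0.2125 0.0634] jaw az -54.0 w 0.0126 F [-1.6 -0.2 16.1] M [-0.21  0.79 -0.04] j [0.25 0.29 1.79 0.   1.06 1.19]
```

View pics/s15.png

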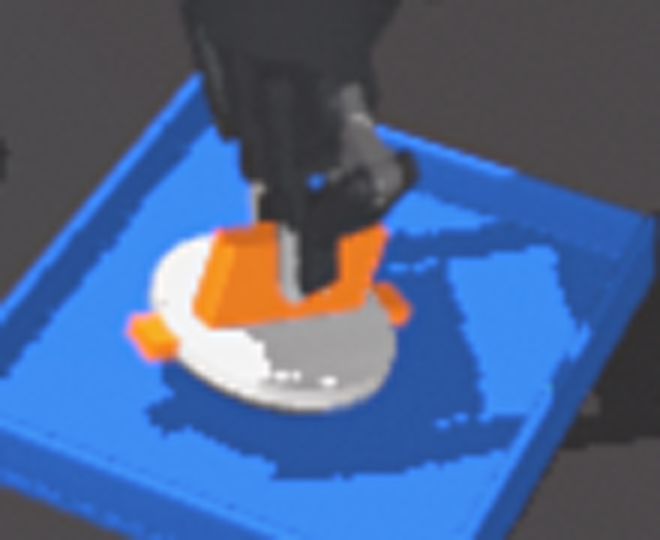

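```bash
cat > tilt.py <<'E'
from h import *
import sys
p,d=load("side",sys.argv[1]); h=cv2.cvtColor(p,cv2.COLOR_RGB2HSV).astype(int)
vv,uu=np.mgrid[300:345,240:290]; vv=vv.ravel();uu=uu.ravel(); H=h[vv,uu]; k=(H[:,1]<40)&(H[:,2]>120)&(d[vv,uu]>0)
Q=unproj("side",uu[k],vv[k],d[vv[k],uu[k]]); rng=np.random.default_rng(0); best=None
for _ in range(800):
    a,b,c=Q[rng.choice(len(Q),3,False)]; w=np.cross(b-a,c-a); w/=np.linalg.norm(w)+1e-12; m=abs((Q-a)@w)<.003
    if best is None or m.sum()>best.sum(): best=m
K=Q[best]; c=K.mean(0); w=np.linalg.svd(K-c)[2][2]; w*=np.sign(w[2]); print("n",w.round(3),"tilt rad",np.arccos(w[2]).round(3),len(K),len(Q),"centroid",c.round(4),"z range",K[:,2].min().round(4),K[:,2].max().round(4))
E
python3 tilt.py 15; python3 tilt.py 14
```

```text
n [-0.275 -0.18   0.944] tilt rad 0.335 466 570 centroid [0.6147 0.2366 0.0354] z range 0.0168 0.0504
n [-0.32  -0.187  0.929] tilt rad 0.38 463 569 centroid [0.6135 0.2356 0.0424] z range 0.0217 0.0598
```

```bash
python3 -m pendant '[[0.008,[0.002,0.0015,-0.003],0],[0.008,[0.002,0.0015,-0.003],0],[0.008,[0,0,0],0]]';python3 -c "
from h import *
st()
p,d=snap('side','16'); crop(p,220,270,330,360,6,'pics/s16.png')"; python3 tilt.py 16
```

```text
t: 13.42
tool_pos: [0.6166, 0.2167, 0.0596]
ee_rot: [-0.591, 1.858, -1.857]
contact_force: [-0.4, 2.7, 18.8]
width: 0.0124
t 13.43 tcp [0.6166 0.2167 0.0596] jaw az -54.0 w 0.0124 F [-0.4  2.7 18.8] M [0.26 0.49 0.01] j [0.26 0.3  1.78 0.   1.05 1.2 ]
n [-0.176 -0.102  0.979] tilt rad 0.205 504 601 centroid [0.6166 0.2386 0.0302] z range 0.0186 0.0396
```

View pics/s16.png

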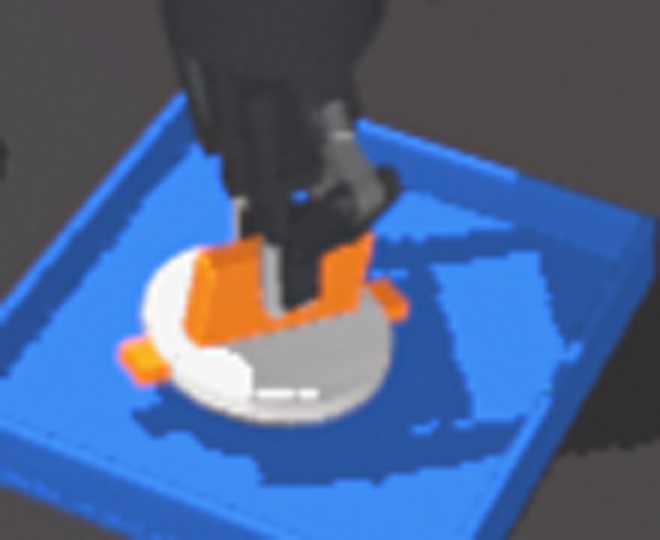

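Pivoting flat nicely; continue.

```bash
python3 -m pendant '[[0.008,[0.001,0.001,-0.002],0],[0.008,[0.001,0.001,-0.002],0],[0.008,[0,0,-0.001],0],[0.008,[0,0,0],0]]';python3 -c "
from h import *
st()
p,d=snap('side','17'); crop(p,220,270,330,360,6,'pics/s17.png')"; python3 tilt.py 17
```

```text
t: 13.98
tool_pos: [0.6202, 0.2195, 0.0564]
ee_rot: [-0.586, 1.857, -1.855]
contact_force: [0.6, 4.9, 23.5]
width: 0.013
t 13.97 tcp [0.6202 0.2195 0.0564] jaw az -54.0 w 0.0130 F [ 0.6  4.9 23.5] M [ 0.39  0.44 -0.04] j [0.26 0.31 1.77 0.   1.04 1.2 ]
n [-0.116 -0.068  0.991] tilt rad 0.135 523 617 centroid [0.6173 0.2397 0.0267] z range 0.0184 0.0338
```

View pics/s17.png

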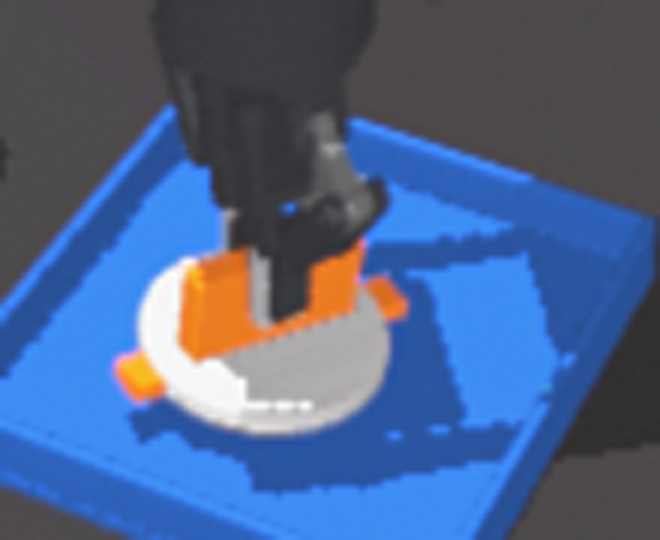

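```bash
python3 -m pendant '[[0.008,[0,0,0.003],0],[0.016,[0,0,0.002],0],[0.03,[0,0,0],0],[0.04,[0,0,0],0],[0.04,[0,0,0],0]]';python3 -c "
from h import *
st()
p,d=snap('side','18'); crop(p,220,270,330,360,6,'pics/s18.png')"; python3 tilt.py 18
```

```text
t: 14.65
tool_pos: [0.6128, 0.2164, 0.0514]
ee_rot: [-0.606, 1.862, -1.862]
contact_force: [0.3, 0.4, -0.6]
width: 0.0405
t 14.65 tcp [0.6128 0.2164 0.0514] jaw az -54.0 w 0.0405 F [ 0.3  0.4 -0.6] M [-0.   -0.02  0.  ] j [ 0.26  0.31  1.78 -0.    1.05  1.2 ]
n [-0.005  0.015  1.   ] tilt rad 0.016 518 635 centroid [0.6166 0.2397 0.0208] z range 0.0171 0.0243
```

View pics/s18.png

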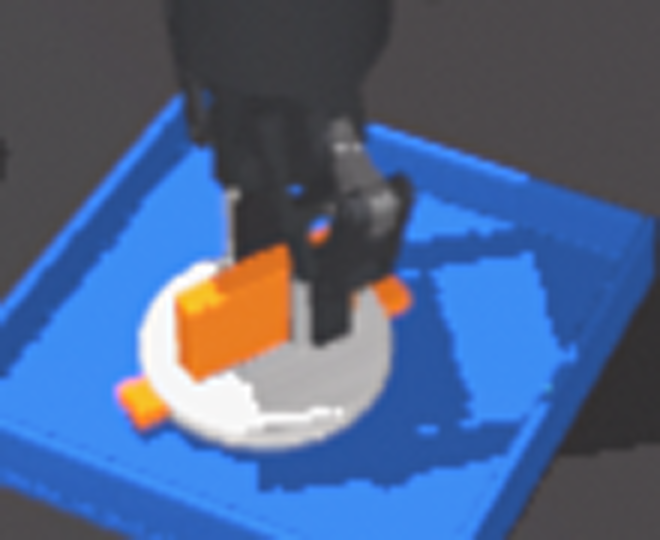

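The lid is flat (tilt about 0.016, top at 20.8 mm, as expected 21 mm). Withdraw upwards.

```bash
python3 -m pendant '[[0.04,[0,0,0.015],0],[0.04,[0,0,0.03],0],[0.04,[0,0,0.05],0],[0.04,[0,0,0.05],0],[0.04,[-0.04,0,0.04],0],[0.04,[-0.06,-0.02,0.02],0],[0.04,[-0.05,-0.03,0],0],[0.04,[-0.04,-0.03,0],0],[0.04,[0,0,0],0],[0.04,[0,0,0],0]]';python3 -c "
from h import *
st()
p,d=snap('side','19'); cv2.imwrite('pics/s19.png',p[...,::-1])
p,d=snap('top','19'); cv2.imwrite('pics/t19.png',p[...,::-1])"; python3 tilt.py 19
```

```text
t: 15.95
tool_pos: [0.4274, 0.1379, 0.2575]
ee_rot: [-0.601, 1.861, -1.861]
contact_force: [0.2, 0.8, 0.9]
width: 0.0401
t 15.95 tcp [0.4274 0.1379 0.2575] jaw az -54.0 w 0.0401 F [0.2 0.8 0.9] M [-0.06 -0.01 -0.06] j [ 0.19 -0.35  2.07  0.    1.42  1.14]
n [0.003 0.011 1.   ] tilt rad 0.012 576 639 centroid [0.6161 0.2371 0.0209] z range 0.0167 0.024
```

View pics/s19.png

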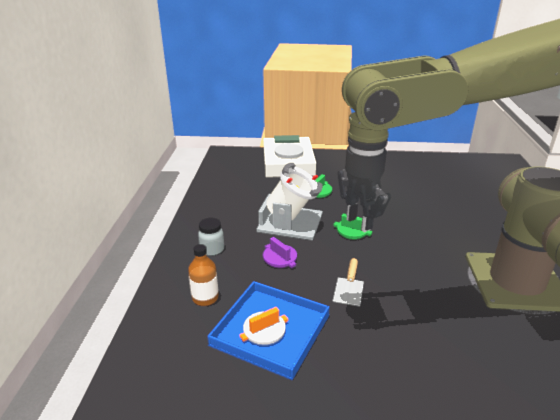

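View pics/t19.png

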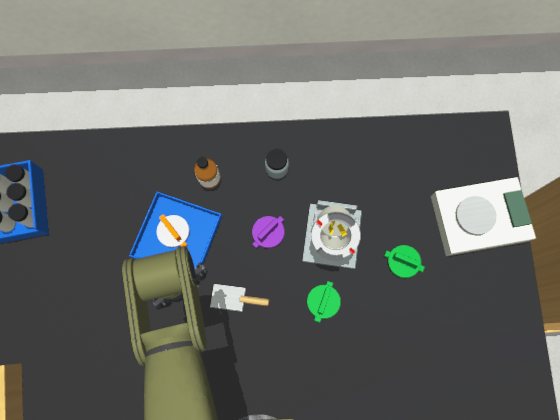

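```bash
python3 -c "
from h import *
print(env.finish_job())"
```

```text
the job is handed in; nothing more can be done
None
```

The lid is off the canister and lying flat, handle up, in the blue tray. I handed the job in at about 16 s of the 48 s allowed; it gave no verdict.

**What I did**
- **Turning:** With the fingers held loosely round the grip bar, I turned the lid about 40° anticlockwise. The bar then measured about 36°, which matches my estimate of the slots.
- **Lifting:** I gripped the bar and lifted along the leaning axis. The tool can only point straight down, so the lid tipped to follow the pads as it came free.
- **Setting down:** The lid was still tilted about 0.34 rad, below the 0.5 limit, when the arm read 16 N of contact with the tray. I pressed it down to about 0.14 rad with the fingers still gripping. On letting go it settled flat.

**Last checks**
- **Lid:** The tilt is about 0.012 rad. The top face is 20.9 mm high, where 21 mm is right for a lid lying flat. It sits roughly 1 cm from the tray's centre.
- **Robot:** The arm was clear with no contact force.
- **Bottle, jar and spatula:** They are at the same pixel positions as in the first pictures.

**What looked odd**
- While lifting, the arm read about 10 N upwards until the lid came free. It then dropped to roughly the lid's weight.
- The fingers read about 12.6 mm open on the 14 mm bar, so that reading is slightly low. The grip held anyway.

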